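# Hang the dipping basket to drip over its tray

### The job

The rinsed castings have to drip dry: hang the wire basket by its bail handle on the hook of the drip stand, with the castings still in it, and slide the drip tray along the bench until it is centred under the hanging basket. Keep the tray on the bench (do not lift it), leave the tin and the pumice stone where they are, and let go of everything.

Things in the scene. Friction and masses are not known exactly. Their poses are not given: they have to be found in the camera images.
- stand: Fixed drip stand: grey base (75 x 150 x 28 mm), round post 16 mm thick, 242 mm high, and a steel hook arm (8 mm wire) from the post's top along the stand's -x (towards the robot). Origin on the bench on the post's axis; base front edge 20 mm before it. Arm's centre line 242 mm high; 140 to 153 mm out it dips to the saddle (230 mm high), from 167 mm it turns up to the tip.
- hook_seat (a point): Bottom of the hook's saddle, on the top of the wire, 160 mm in front of the post's axis and 234 mm above the bench: the handle's bar rests here. Axes as the stand's: +x points to the post, z up.
- hook_tip (a point): Centre of the hook's upturned free end (radius 4 mm), 182 mm in front of the post's axis and 252 mm above the bench; the bail must go over it.
- basket: Loose round wire basket, rim 80 mm, foot 72 mm across, 50 mm high, 160 g, upright, holding two castings. Stiff bail of 9 mm bar in its y-z plane: uprights from the rim to y = +-50 mm, level top bar (centre line z = 127 mm) with a bump in the middle (|y| < 13 mm, z = 135 mm) for the hook. Free under the bail from z = 50 to 130 mm. Origin: centre of the underside, z up.
- bail_eye (a point): Centre of the bail's bar at the top of its middle bump, 135 mm above the basket's underside; it comes to lie 4.5 mm above hook_seat when hung.
- bail_left (a point): Centre of the bail's level bar 31 mm to the basket's +y side, 127 mm above its underside: a place to pinch the bar (along the basket's x), leaving the middle free for the hook.
- bail_right (a point): The same 31 mm to the basket's -y side.
- tray: Shallow open steel drip tray, 140 mm (its x) by 200 mm (its y), 25 mm high, walls 4 mm, about 400 g, loose on the bench to one side of the stand, its long axis roughly towards the hook. Origin: centre of its underside.
- figurine: Small silver figurine, 20 mm wide and 35 mm high, in the basket. Origin: centre of its foot.
- collet: Small silver ring, 22 mm across and 10 mm high, in the basket. Origin: centre of its underside.
- tin: Bystander: small dark tin, 42 mm across, 45 mm high, beside the basket. Origin: centre of the underside.
- pumice: Bystander: grey pumice stone, 45 x 60 x 28 mm, beside the basket. Origin: centre of the underside.
There are look-alikes about, which are no part of the job. What is shaped like the tray but purple is not meant.

How it is judged:
By the outcome, as a careful person would: the job done as asked, in the order asked, and still so for the second after the job is handed in, with the robot touching nothing.
It also fails if it takes over 67 s, if anything falls off the work surface, if the arm or the gripper's body presses on something with over 40 N, if the wrist force passes 120 N, or if a joint passes its speed limit or range.

### The arm

A 6-joint arm with a two-finger parallel gripper is mounted at the origin on the work surface. World frame = base frame: x ahead of the robot, y to its left, z up, the work surface at z = 0. Lengths are in mm, angles in rad, forces in N, time in s.
With the tool pointing down it reaches from about 275 to 750 mm from the base axis. Payload 10.2 kg.
Tool frame: the origin (TCP) lies midway between the tips of the shut fingers; the grasp point (between the pads) lies 19 mm behind it; z points along the fingers, y is the line along which they close (so a half turn about z gives the same grasp; the last joint's range is limited). The gripper opens to 85 mm and grips with 20 to 120 N. Pads are 22 mm wide; open, the fingers measure 114 mm over their backs; the gripper's body (76 mm by 85 mm) begins 54 mm behind the grasp point. The pads swing forward as they close: fully open they stand 13 mm farther back than shut.
Start: joints at [0.904, 0.313, 1.498, -0, 1.331, -0.223], TCP at [225.435, 474.142, 231.294] pointing down, gripper open.
Joint ranges: [-2.94, 2.94], [-0.97, 2.17], [0.19, 2.56], [-1.23, 4.37], [0.02, 3.11], [-2.88, 2.88]. Speed limits (rad/s): [2.39, 2.39, 3.01, 3.14, 3.14, 3.14].

### API

Orientations are given as a unit quaternion [w, x, y, z].
In Python, from rig import ctrl gives the robot as it stands.
- The arm moves only by the tool arm_command, never from a script. Its argument "increments" is a list of rows, each an object with "dr": the turn, a rotation vector about the tool's x, y, z in units of pi/4 rad (1.0 is pi/4 rad), a list of three; "offset": the shift along the tool's x, y, z in units of 120 mm (1.0 is 120 mm), a list of three; "hand": the opening, from -1 (shut) to 1 (fully open). A call has 1 to 8 rows; each row shifts and turns the commanded pose from where the row before left it, along the tool's axes as they then stand; what a row does not reach is not made up. A row lasts 1/10 s, in which the tool goes at most 50 mm and 8.59 degrees, less where a joint would pass 70% of its speed; a pose out of reach is approached as far as the arm can. A call with a number of a shift or a turn outside -1 to 1 is refused whole. A call with a gripper value outside its range is refused whole. The fingers move at their own pace and stop on an object; "grip_force" is the grip in N (left out, the last holds). Time passes only in rows, so rows that do not move let the fingers close. It gives the time, the measured TCP pose, the force, the opening and the grip force at its end, in the units of the state.
- ctrl.sense(): the state, without advancing time (a new reading comes with each control period).
- ctrl.capture(name): name is "scene" or "top" or "wrist"; returns the picture (480x640x3 uint8, red, green, blue); there is no depth.
- ctrl.camera_info(name): a dict with "K" (3x3 intrinsics, pixels), "R" (3x3) and "t" (3): a world point X has camera coordinates R X + t. Camera axes: x right, y down, z forward; pixel columns grow to the right and rows downward; lengths in mm; the calibration is good to about 2 mm. A picture is of the moment at which its call begins: read the wrist's pose just before it. camera_info takes no time and is no camera call; for the wrist camera it gives the pose at the moment of the call.
- ctrl.finish_job(): hands the job in; it is judged then, once.
The state is a dict: "time_s": time; "joints": joint angles; "dq": joint speeds; "tau": joint torques, N m; "eef_pos": TCP position; "ee_rot": TCP orientation; "force": force on the tool from outside, world axes, zero at the start; "wrist_torque": the same for the moment, N m; "grip_width": opening from 0.0 (shut) to 1.0 (fully open); "grip_force": force on a finger pad.
Only numpy, scipy, OpenCV 4.12 (cv2) and the standard library are available. Lean on these libraries where they do the work, as an engineer would, in place of code of your own. Each camera call takes 0.05 s, during which the arm holds its last target. There are 200 camera calls.

## Working session

There is one attempt and no reset: what is moved stays moved. The work goes in short steps, Python scripts to look and compute and a tool call to move; the robot and the scene stay as the last step left them, time stands still between calls to the robot, and variables do not carry over. Pictures are saved under pics/ and viewed, at most 10 in all, crops included, and the job is handed in when it is done.

Besides the shell and the picture viewer there is one more tool, called after ">>>" in YAML: its name, and indented under it one key for each argument. arm_command: Moves the arm, as the interface text tells. Shifts and turns lie within -1 to 1; 1 stands for 120 mm of shift or pi/4 rad of turn. Its arguments: {"type":"object","properties":{"increments":{"type":"array"},"grip_force":{"type":"number"}},"required":["increments"]}

```bash
ls; mkdir -p pics
python3 - <<'E'
from rig import ctrl
import cv2
for n in ("scene","top"):
    im=ctrl.capture(n); cv2.imwrite(f"pics/{n}0.png",im[:,:,::-1])
    c=ctrl.camera_info(n); print(n,c["K"],c["R"],c["t"])
s=ctrl.sense();print(s["time_s"],s["eef_pos"],s["ee_rot"],s["grip_width"])
E
```

```text
pics
scene [[479.16167787   0.         319.62180957]
 [  0.         479.16167787 239.35763002]
 [  0.           0.           1.        ]] [[ 0.81236421  0.58310276 -0.00745387]
 [ 0.3553687  -0.5051444  -0.78647455]
 [-0.46236076  0.6362549  -0.61757771]] [-397.53635851  -66.35856518 1191.2536314 ]
top [[577.32542644   0.         316.88660784]
 [  0.         577.32542644 247.21472544]
 [  0.           0.           1.        ]] [[-0.01982443 -0.99975258  0.01008817]
 [-0.99864138  0.01931403 -0.04839805]
 [ 0.04819124 -0.01103393 -0.99877718]] [ -13.56971145  500.84257382 1172.2437434 ]
0.1 [225.29349709 473.96266264 230.78526337] [-2.54959413e-04  2.20078853e-01  9.75481913e-01 -5.20248471e-04] 0.9987945938769435
```

View pics/scene0.png

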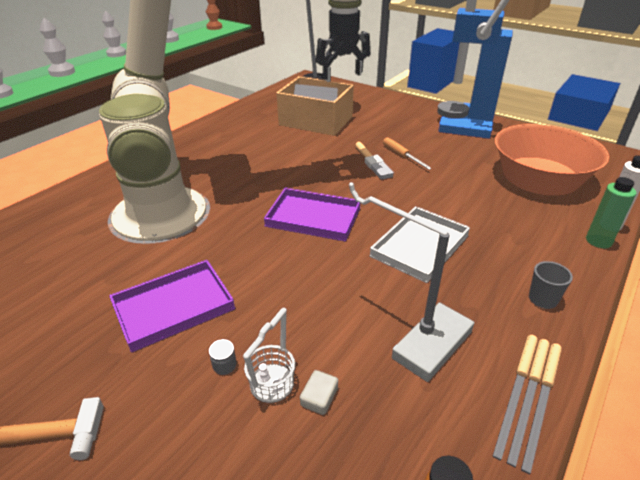

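View pics/top0.png

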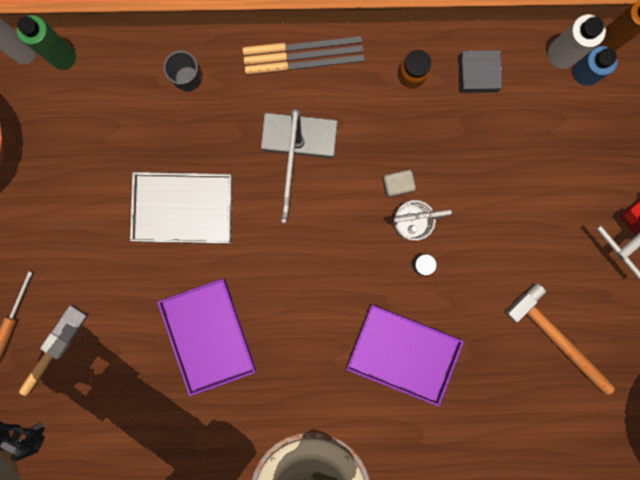

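The steel tray is at about (181,208) in the top view. The stand is at (298,135) with the hook tip near (285,219). The basket is at (414,220), the tin at (426,265) and the pumice at (399,183). Next I enlarge these areas.

Run:
```python
import cv2,numpy as np
t=cv2.imread("pics/top0.png");s=cv2.imread("pics/scene0.png")
def z(im,x,y,w,h,k): return cv2.resize(im[y:y+h,x:x+w],None,fx=k,fy=k,interpolation=cv2.INTER_CUBIC)
a=z(t,375,160,100,120,5)       # 500x600
b=z(t,255,100,90,130,4) # 360x520
cv2.imwrite("pics/c1.png",np.hstack([z(t,380,165,80,110,5),z(t,260,100,80,130,5)[:550]]))
# scene basket 230-340 x 300-410, hook 340-460 x 175-295
cv2.imwrite("pics/c2.png",np.hstack([z(s,205,300,100,110,4),z(s,340,175,100,110,4)]))
```

```text
(no output)
```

View pics/c1.png

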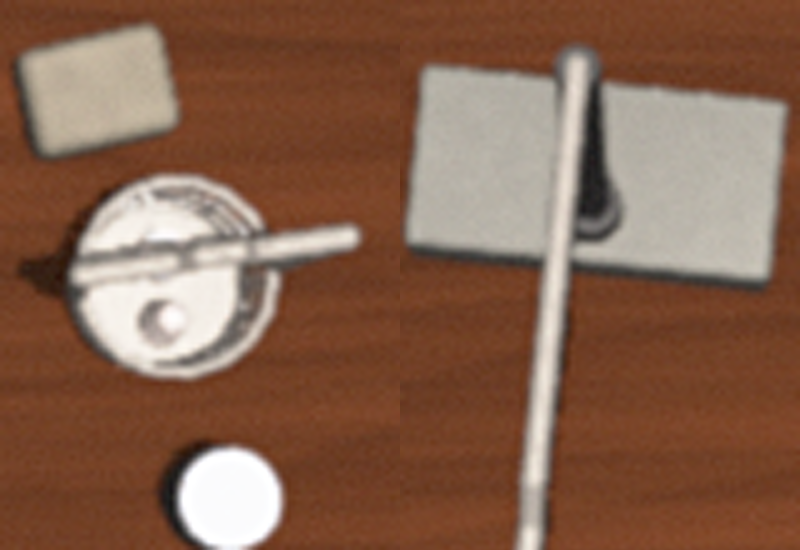

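View pics/c2.png

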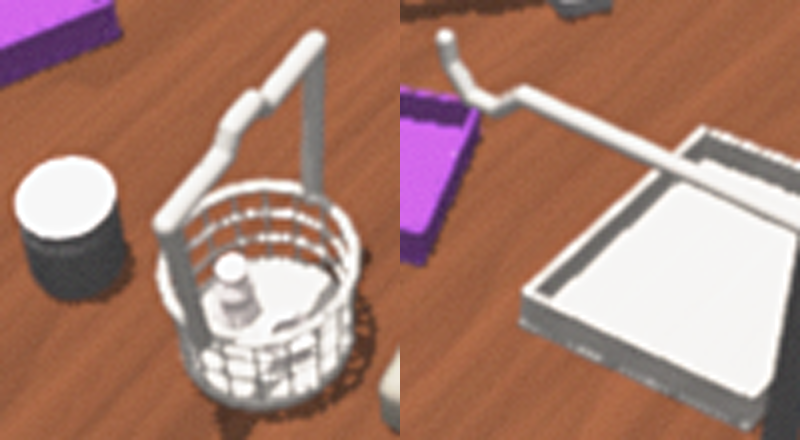

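The crops show these pixel positions:
- **Bail bar, top view:** (395,219) to (452,212).
- **Bail bar, scene view:** (246,355) to (284.5,309.5), with the bump at (265,329).
- **Hook:** tip at (351,184) and saddle at (362.5,201) in the scene view.
- **Tray corners:** read from the top view.

Next I fit planar poses.

```bash
cat > h.py <<'E'
import numpy as np
from rig import ctrl
from scipy.optimize import least_squares
from scipy.spatial.transform import Rotation as Ro
def proj(n,X):
    c=ctrl.camera_info(n);p=np.asarray(c["K"])@(np.asarray(c["R"])@np.asarray(X,float)+np.asarray(c["t"]));return p[:2]/p[2]
def w(p,m):
    c,s=np.cos(p[2]),np.sin(p[2]);return np.array([p[0]+c*m[0]-s*m[1],p[1]+s*m[0]+c*m[1],m[2]])
def fit(obs,p0):
    f=lambda p:np.concatenate([proj(n,w([p[0]*100,p[1]*100,p[2]],m))-u for n,m,u in obs])
    r=least_squares(f,[p0[0]/100,p0[1]/100,p0[2]],loss="soft_l1");p=r.x*[100,100,1]
    print(np.round(p,3),"res",np.round(f(r.x).reshape(-1,2),1).tolist());return p
E
python3 - <<'E'
from h import *
A="top";B="scene"
def c1(x,y):return (380+x/5,165+y/5) if x<400 else (260+(x-400)/5,100+y/5)
def c2(x,y):return (205+x/4,300+y/4) if x<400 else (340+(x-400)/4,175+y/4)
print("basket");fit([(A,(0,52,127),c1(77,270)),(A,(0,-53,127),c1(357,236)),(B,(0,-50,127),c2(168,220)),(B,(0,50,127),c2(315,42)),(B,(0,0,135),c2(240,115)),(A,(0,0,50),c1(175,276))],(480,-170,0))
print("stand");fit([(A,(-20,75,28),c1(408,243)),(A,(55,75,28),c1(424,66)),(A,(55,-75,28),c1(788,102)),(A,(-20,-75,28),c1(770,277)),(B,(-182,0,252),c2(445,37)),(B,(-160,0,230),c2(490,108)),(B,(-140,0,242),c2(522,92)),(A,(-182,0,252),(285,219)),(A,(0,0,242),c1(578,60))],(620,30,0))
print("tray");fit([(A,(70,100,25),(132,173)),(A,(70,-100,25),(230,174)),(A,(-70,-100,25),(231,243)),(A,(-70,100,25),(130,242)),(B,(-70,-100,25),c2(525,292))],(480,250,0))
print("tin");fit([(A,(0,0,45),c1(228,498)),(B,(0,0,45),c2(67,198))],(400,-200,0))
print("pumice");fit([(A,(0,0,28),c1(98,90))],(500,-150,0))
E
```

```text
basket
[ 5.48981e+02 -2.19633e+02  1.15000e-01] res [[-0.6, 0.9], [-0.8, 0.2], [-0.7, 1.1], [0.1, 0.5], [0.5, 0.2], [-0.0, -0.1]]
stand
[ 7.15181e+02  1.00640e+01 -1.20000e-01] res [[-0.7, -0.5], [-0.0, -1.3], [0.1, -1.0], [0.1, 0.1], [0.0, 1.4], [-1.6, -0.7], [0.2, 1.8], [-0.8, 1.1], [0.1, 0.7]]
tray
[ 5.85534e+02  2.52128e+02 -2.40000e-02] res [[-0.2, 0.2], [0.2, -0.2], [-1.6, -0.6], [0.4, -0.1], [-1.3, -0.0]]
tin
[ 460.637 -239.461    0.   ] res [[0.1, -0.3], [-0.2, -0.3]]
pumice
[ 627.464 -194.355    0.   ] res [[-0.0, 0.0]]
```

```bash
cat >> h.py <<'E'
def Rt(deg,tilt=0):  # tool y at yaw deg, pointing down, then tilted about tool y
    a=np.radians(deg);y=np.array([np.cos(a),np.sin(a),0]);z=np.array([0,0,-1.]);x=np.cross(y,z)
    return Ro.from_matrix(np.c_[x,y,z])*Ro.from_rotvec([0,np.radians(tilt),0])
def cur():
    s=ctrl.sense();q=s["ee_rot"];return np.array(s["eef_pos"]),Ro.from_quat([*q[1:],q[0]]),s
def rows(p1,deg,n,tilt=0):
    p,R,s=cur();T=Rt(deg,tilt);rv=(R.inv()*T).as_rotvec();d=(np.array(p1)-p)/n
    for k in range(n):
        Rk=R*Ro.from_rotvec(rv*k/n)
        print("offset",np.round(Rk.inv().apply(d)/120,3).tolist(),"dr",np.round(rv/n/(np.pi/4),3).tolist())
def bail(p,side): return w(p,(0,31*side,127))
BK=(549,-219.6,.115);ST=(715.2,10.1,-.12);TR=(585.5,252.1,-.024)
E
python3 - <<'E'
from h import *
g=bail(BK,1);print(g,np.degrees(.115));rows((g[0],g[1],240),6.6,18)
E
```

```text
[ 545.44285266 -188.80476169  127.        ] 6.589014644004467
offset [-0.266, -0.213, -0.004] dr [-0.0, 0.0, 0.072]
offset [-0.277, -0.198, -0.004] dr [-0.0, 0.0, 0.072]
offset [-0.288, -0.182, -0.004] dr [-0.0, 0.0, 0.072]
offset [-0.298, -0.166, -0.004] dr [-0.0, 0.0, 0.072]
offset [-0.307, -0.149, -0.004] dr [-0.0, 0.0, 0.072]
offset [-0.314, -0.131, -0.004] dr [-0.0, 0.0, 0.072]
offset [-0.321, -0.114, -0.004] dr [-0.0, 0.0, 0.072]
offset [-0.327, -0.095, -0.004] dr [-0.0, 0.0, 0.072]
offset [-0.332, -0.077, -0.004] dr [-0.0, 0.0, 0.072]
offset [-0.336, -0.058, -0.004] dr [-0.0, 0.0, 0.072]
offset [-0.339, -0.039, -0.004] dr [-0.0, 0.0, 0.072]
offset [-0.34, -0.02, -0.004] dr [-0.0, 0.0, 0.072]
offset [-0.341, -0.001, -0.004] dr [-0.0, 0.0, 0.072]
offset [-0.34, 0.018, -0.004] dr [-0.0, 0.0, 0.072]
offset [-0.339, 0.037, -0.004] dr [-0.0, 0.0, 0.072]
offset [-0.336, 0.056, -0.004] dr [-0.0, 0.0, 0.072]
offset [-0.332, 0.075, -0.004] dr [-0.0, 0.0, 0.072]
offset [-0.328, 0.094, -0.004] dr [-0.0, 0.0, 0.072]
```

>>> arm_command:
  increments:
    - {"offset":[-0.27,-0.21,-0.05],"dr":[0,0,0.072],"hand":1}
    - {"offset":[-0.28,-0.2,-0.05],"dr":[0,0,0.072],"hand":1}
    - {"offset":[-0.29,-0.18,-0.05],"dr":[0,0,0.072],"hand":1}
    - {"offset":[-0.3,-0.17,-0.05],"dr":[0,0,0.072],"hand":1}
    - {"offset":[-0.31,-0.15,-0.05],"dr":[0,0,0.072],"hand":1}
    - {"offset":[-0.31,-0.13,-0.05],"dr":[0,0,0.072],"hand":1}
    - {"offset":[-0.32,-0.11,-0.05],"dr":[0,0,0.072],"hand":1}
    - {"offset":[-0.33,-0.1,-0.05],"dr":[0,0,0.072],"hand":1}

```text
time_s: 0.9
eef_pos: [368.8, 177.1, 279.4]
ee_rot: [-0.0, 0.434, 0.901, -0.0]
force: [-0.1, 0.8, -0.7]
grip_width: 1.002
grip_force: 0.0
```

>>> arm_command:
  increments:
    - {"offset":[-0.33,-0.08,0],"dr":[0,0,0.072],"hand":1}
    - {"offset":[-0.34,-0.06,0],"dr":[0,0,0.072],"hand":1}
    - {"offset":[-0.34,-0.04,0],"dr":[0,0,0.072],"hand":1}
    - {"offset":[-0.34,-0.02,0],"dr":[0,0,0.072],"hand":1}
    - {"offset":[-0.34,0,0],"dr":[0,0,0.072],"hand":1}
    - {"offset":[-0.34,0.02,0],"dr":[0,0,0.072],"hand":1}
    - {"offset":[-0.34,0.04,0],"dr":[0,0,0.072],"hand":1}
    - {"offset":[-0.34,0.06,0],"dr":[0,0,0.072],"hand":1}

```text
time_s: 1.7
eef_pos: [510.8, -119.0, 279.0]
ee_rot: [-0.0, 0.625, 0.78, -0.0]
force: [-0.2, -0.3, -0.1]
grip_width: 1.003
grip_force: 0.0
```

Run:
```python
from h import *
p,R,s=cur();print(p,s["time_s"],s["joints"]);g=bail(BK,1);rows((g[0],g[1],200),6.6,4)
```

```text
[ 510.75710959 -119.04539887  279.01103055] 1.7 [-4.52650654e-01  2.81841067e-01  1.41477248e+00  9.30245679e-05
  1.44556273e+00 -6.72300115e-01]
offset [-0.158, 0.039, 0.165] dr [-0.0, -0.0, 0.033]
offset [-0.157, 0.043, 0.165] dr [-0.0, -0.0, 0.033]
offset [-0.155, 0.047, 0.165] dr [-0.0, -0.0, 0.033]
offset [-0.154, 0.051, 0.165] dr [-0.0, -0.0, 0.033]
```

>>> arm_command:
  increments:
    - {"offset":[-0.16,0.04,0.16],"dr":[0,0,0.033],"hand":1}
    - {"offset":[-0.157,0.043,0.16],"dr":[0,0,0.033],"hand":1}
    - {"offset":[-0.155,0.047,0.16],"dr":[0,0,0.033],"hand":1}
    - {"offset":[-0.154,0.051,0.16],"dr":[0,0,0.033],"hand":1}
    - {"offset":[0,0,0],"dr":[0,0,0],"hand":1}

```text
time_s: 2.2
eef_pos: [544.8, -188.4, 199.2]
ee_rot: [-0.003, 0.665, 0.747, -0.001]
force: [0.1, -0.0, -0.6]
grip_width: 1.0
grip_force: 0.0
```

Run:
```python
from h import *
import cv2
g=bail(BK,1)
c={n:proj("wrist",X) for n,X in dict(L=g,R=bail(BK,-1),eye=w(BK,(0,0,135))).items()}
im=ctrl.capture("wrist")[:,:,::-1].copy();print(c)
for u in c.values(): cv2.drawMarker(im,tuple(int(round(v)) for v in u),(0,0,255),cv2.MARKER_CROSS,12,1)
cv2.imwrite("pics/w1.png",im);p,R,s=cur();print(p)
rows((g[0],g[1],108),6.6,4)
```

```text
{'L': array([319.86651543, 252.77944444]), 'R': array([319.46510844, 346.80164664]), 'eye': array([319.67307926, 307.42344805])}
[ 544.99664102 -187.58508761  200.99684171]
offset [-0.003, 0.001, 0.194] dr [-0.001, -0.001, 0.001]
offset [-0.003, 0.001, 0.194] dr [-0.001, -0.001, 0.001]
offset [-0.003, 0.001, 0.194] dr [-0.001, -0.001, 0.001]
offset [-0.003, 0.001, 0.194] dr [-0.001, -0.001, 0.001]
```

View pics/w1.png

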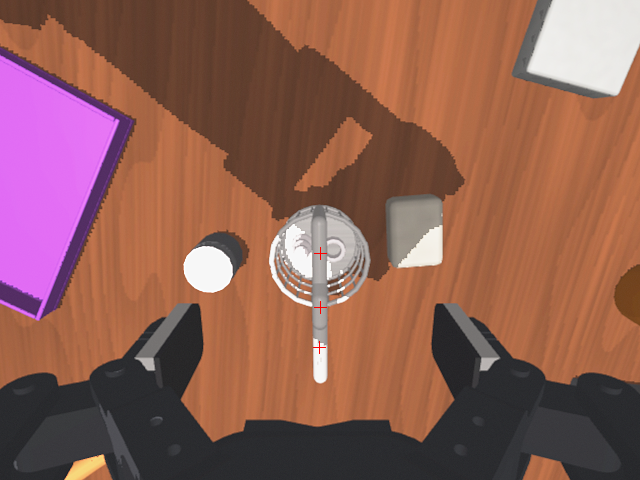

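The wrist view shows the bail bar along column 320, from about row 207 to row 381. The sideways fit is good. I check the position along the bar before descending.

Run:
```python
from h import *
import cv2
for m in [(0,54.5,127),(0,-54.5,127),(0,13,131),(0,-13,131),(0,0,50)]: print(m,proj("wrist",w(BK,m)))
im=cv2.imread("pics/w1.png")[195:395,260:380];cv2.imwrite("pics/w1c.png",cv2.resize(im,None,fx=3,fy=3,interpolation=cv2.INTER_CUBIC))
```

```text
(0, 54.5, 127) [319.30525878 213.87142791]
(0, -54.5, 127) [318.4485201  378.18672288]
(0, 13, 131) [318.96106373 284.06803151]
(0, -13, 131) [318.75394517 323.66380264]
(0, 0, 50) [318.75669967 259.61195478]
```

View pics/w1c.png

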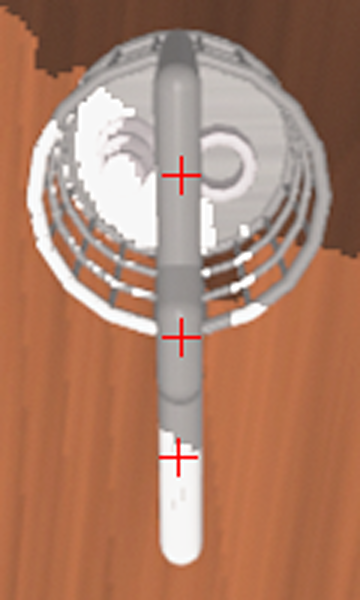

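The fit agrees to 1–2 mm: bump edges at rows 284 and 323, as predicted. I descend and grip.

>>> arm_command:
  increments:
    - {"offset":[0,0,0.25],"dr":[0,0,0],"hand":1}
    - {"offset":[0,0,0.25],"dr":[0,0,0],"hand":1}
    - {"offset":[0,0,0.15],"dr":[0,0,0],"hand":1}
    - {"offset":[0,0,0.12],"dr":[0,0,0],"hand":1}
    - {"offset":[0,0,0],"dr":[0,0,0],"hand":1}
  grip_force: 80

```text
time_s: 2.75
eef_pos: [544.9, -186.3, 109.4]
ee_rot: [-0.001, 0.664, 0.748, -0.0]
force: [-0.7, 0.4, -0.2]
grip_width: 1.002
grip_force: 0.0
```

>>> arm_command:
  increments:
    - {"offset":[0,0,0],"dr":[0,0,0],"hand":-1}
    - {"offset":[0,0,0],"dr":[0,0,0],"hand":-1}
    - {"offset":[0,0,0],"dr":[0,0,0],"hand":-1}
    - {"offset":[0,0,0],"dr":[0,0,0],"hand":-1}
    - {"offset":[0,0,0],"dr":[0,0,0],"hand":-1}
    - {"offset":[0,0,0],"dr":[0,0,0],"hand":-1}
    - {"offset":[0,0,0],"dr":[0,0,0],"hand":-1}
    - {"offset":[0,0,0],"dr":[0,0,0],"hand":-1}

```text
time_s: 3.55
eef_pos: [545.7, -187.5, 110.5]
ee_rot: [0.0, 0.664, 0.748, 0.0]
force: [-0.2, -0.0, 4.9]
grip_width: 0.072
grip_force: 78.6
```

>>> arm_command:
  increments:
    - {"offset":[0,0,-0.05],"dr":[0,0,0],"hand":-1}
    - {"offset":[0,0,-0.1],"dr":[0,0,0],"hand":-1}
    - {"offset":[0,0,-0.2],"dr":[0,0,0],"hand":-1}
    - {"offset":[0,0,-0.25],"dr":[0,0,0],"hand":-1}
    - {"offset":[0,0,-0.25],"dr":[0,0,0],"hand":-1}
    - {"offset":[0,0,-0.2],"dr":[0,0,0],"hand":-1}
    - {"offset":[0,0,-0.15],"dr":[0,0,0],"hand":-1}
    - {"offset":[0,0,-0.05],"dr":[0,0,0],"hand":-1}

```text
time_s: 4.35
eef_pos: [545.8, -187.5, 262.6]
ee_rot: [0.002, 0.664, 0.748, 0.0]
force: [0.4, -0.7, -2.6]
grip_width: 0.072
grip_force: 78.7
```

Run:
```python
from h import *
p,R,s=cur();print(p,s["force"],s["grip_width"]);print(w(ST,(-160,0,234)),w(ST,(-182,0,252)))
# TCP target: basket yaw -.12, eye at stand local x -250; bail_left offset
g=w(ST,(-245,0,0))+0; 
t=w((g[0],g[1],-.12),(0,31,0));print(t);rows((440,-150,p[2]),-6.9,4);print();
```

```text
[ 545.7868563  -187.48740732  262.55300201] [ 0.43926147 -0.74600555 -2.57934313] 0.07201886874040861
[556.35061826  29.25395317 234.        ] [534.50882827  31.88762173 252.        ]
[475.67296264  70.2065585    0.        ]
offset [0.104, -0.21, -0.001] dr [0.001, 0.001, 0.076]
offset [0.091, -0.215, -0.001] dr [0.001, 0.001, 0.076]
offset [0.078, -0.22, -0.0] dr [0.001, 0.001, 0.076]
offset [0.065, -0.225, -0.0] dr [0.001, 0.001, 0.076]
```

>>> arm_command:
  increments:
    - {"offset":[0.055,-0.1,0],"dr":[0,0,0.038],"hand":-1}
    - {"offset":[0.05,-0.105,0],"dr":[0,0,0.038],"hand":-1}
    - {"offset":[0.045,-0.11,0],"dr":[0,0,0.038],"hand":-1}
    - {"offset":[0.045,-0.11,0],"dr":[0,0,0.038],"hand":-1}
    - {"offset":[0.04,-0.11,0],"dr":[0,0,0.038],"hand":-1}
    - {"offset":[0.035,-0.11,0],"dr":[0,0,0.038],"hand":-1}
    - {"offset":[0.035,-0.11,0],"dr":[0,0,0.038],"hand":-1}
    - {"offset":[0.03,-0.11,0],"dr":[0,0,0.038],"hand":-1}

```text
time_s: 5.15
eef_pos: [440.0, -148.1, 259.6]
ee_rot: [-0.001, 0.749, 0.663, -0.0]
force: [-0.7, -1.7, -1.8]
grip_width: 0.069
grip_force: 78.8
```

Run:
```python
from h import *
p,R,s=cur();print(p,s["joints"]);rows((455,70,262),-6.9,8)
```

```text
[ 439.97458943 -148.09623825  259.60644948] [-5.77901900e-01  1.57339231e-01  1.62048017e+00 -1.22142985e-05
  1.36510473e+00 -4.56466201e-01]
offset [0.227, -0.012, -0.002] dr [-0.0, -0.0, -0.0]
offset [0.227, -0.012, -0.002] dr [-0.0, -0.0, -0.0]
offset [0.227, -0.012, -0.002] dr [-0.0, -0.0, -0.0]
offset [0.227, -0.012, -0.002] dr [-0.0, -0.0, -0.0]
offset [0.227, -0.012, -0.002] dr [-0.0, -0.0, -0.0]
offset [0.227, -0.012, -0.002] dr [-0.0, -0.0, -0.0]
offset [0.227, -0.012, -0.002] dr [-0.0, -0.0, -0.0]
offset [0.227, -0.012, -0.002] dr [-0.0, -0.0, -0.0]
```

>>> arm_command:
  increments:
    - {"offset":[0.1,-0.01,0],"dr":[0,0,0],"hand":-1}
    - {"offset":[0.23,-0.01,0],"dr":[0,0,0],"hand":-1}
    - {"offset":[0.28,-0.02,0],"dr":[0,0,0],"hand":-1}
    - {"offset":[0.3,-0.02,0],"dr":[0,0,0],"hand":-1}
    - {"offset":[0.3,-0.01,0],"dr":[0,0,0],"hand":-1}
    - {"offset":[0.28,-0.01,0],"dr":[0,0,0],"hand":-1}
    - {"offset":[0.22,-0.01,0],"dr":[0,0,0],"hand":-1}
    - {"offset":[0.1,-0.01,0],"dr":[0,0,0],"hand":-1}

```text
time_s: 5.95
eef_pos: [454.9, 71.0, 259.9]
ee_rot: [-0.0, 0.747, 0.664, 0.0]
force: [-0.4, -0.9, -1.7]
grip_width: 0.07
grip_force: 78.8
```

>>> arm_command:
  increments:
    - {"offset":[0,0,0],"dr":[0,0,0],"hand":-1}
    - {"offset":[0,0,0],"dr":[0,0,0],"hand":-1}

```text
time_s: 6.15
eef_pos: [455.0, 68.1, 259.9]
ee_rot: [0.0, 0.748, 0.663, -0.0]
force: [0.1, 0.2, -1.3]
grip_width: 0.073
grip_force: 78.8
```

Run:
```python
from h import *
import cv2
p,R,s=cur();print(p,s["ee_rot"],s["force"])
b=w((p[0],p[1],-.12),(0,-31,0));bk=(b[0],b[1],-.12);z=p[2]-108
for m in [(0,0,135),(0,-50,127),(0,50,127),(0,0,0)]: print(m,proj("scene",w(bk,(m[0],m[1],m[2]+z))))
print(proj("scene",w(ST,(-182,0,252))))
im=ctrl.capture("scene")[:,:,::-1];cv2.imwrite("pics/s2.png",im)
cv2.imwrite("pics/s2c.png",cv2.resize(im[120:320,240:480],None,fx=3,fy=3,interpolation=cv2.INTER_CUBIC))
cv2.imwrite("pics/t2.png",ctrl.capture("top")[:,:,::-1])
cv2.imwrite("pics/w2.png",ctrl.capture("wrist")[:,:,::-1])
```

```text
[455.02970627  68.05392392 259.93014774] [ 1.05540463e-05  7.48231310e-01  6.63437901e-01 -2.40014643e-04] [ 0.09645961  0.23540523 -1.29513123]
(0, 0, 135) [313.08900866 152.3977008 ]
(0, -50, 127) [292.81274656 167.21918763]
(0, 50, 127) [332.15199324 146.54997744]
(0, 0, 0) [314.21433446 216.09800786]
[351.25572226 185.61610485]
```

View pics/s2c.png

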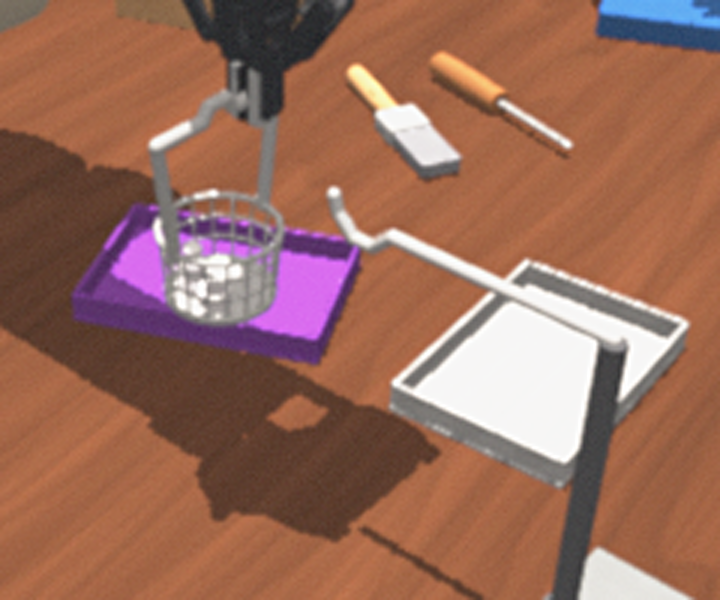

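The gripped basket's bail end is at (292,169) against a predicted (293,167), so it is held as modelled. The eye is about 100 mm short of the saddle and above the tip. I now thread the bail over the tip.

>>> arm_command:
  increments:
    - {"offset":[0.047,0,0],"dr":[0,0,0],"hand":-1}
    - {"offset":[0,0.07,0],"dr":[0,0,0],"hand":-1}
    - {"offset":[0,0.14,0],"dr":[0,0,0],"hand":-1}
    - {"offset":[0,0.18,0],"dr":[0,0,0],"hand":-1}
    - {"offset":[0,0.18,0],"dr":[0,0,0],"hand":-1}
    - {"offset":[0,0.15,0],"dr":[0,0,0],"hand":-1}
    - {"offset":[0,0.1,0],"dr":[0,0,0],"hand":-1}
    - {"offset":[0,0.058,0],"dr":[0,0,0],"hand":-1}

```text
time_s: 7.1
eef_pos: [561.4, 61.1, 259.6]
ee_rot: [-0.0, 0.748, 0.663, -0.0]
force: [-0.1, -0.1, -1.7]
grip_width: 0.071
grip_force: 78.8
```

>>> arm_command:
  increments:
    - {"offset":[0,0,0.07],"dr":[0,0,0],"hand":-1}
    - {"offset":[0,0,0.07],"dr":[0,0,0],"hand":-1}
    - {"offset":[0,0,0],"dr":[0,0,0],"hand":-1}

```text
time_s: 7.4
eef_pos: [559.3, 61.7, 241.7]
ee_rot: [-0.001, 0.748, 0.663, -0.001]
force: [0.7, 0.2, -2.1]
grip_width: 0.074
grip_force: 78.7
```

Run:
```python
from h import *
import cv2
p,R,s=cur();print(p,s["ee_rot"],s["force"])
im=ctrl.capture("scene")[:,:,::-1]
w_=ctrl.capture("wrist")[:,:,::-1]
a=cv2.resize(im[120:270,310:430],None,fx=3.4,fy=3.4,interpolation=cv2.INTER_CUBIC)
b=cv2.resize(w_[140:480,160:480],(400,425))
h=min(a.shape[0],b.shape[0]);cv2.imwrite("pics/s3.png",np.hstack([a[:h,:398],b[:h]]))
e=w(ST,(-160,0,234))
print(proj("scene",e),proj("wrist",e),proj("wrist",w(ST,(-182,0,252))))
```

```text
[559.26653137  61.65106541 241.67873151] [-0.00111977  0.74828468  0.66337601 -0.00102847] [ 0.70973488  0.16955732 -2.069986  ]
[360.97119796 199.35737117] [319.02342316 363.67704932] [265.00815566 389.71175724]
```

View pics/s3.png

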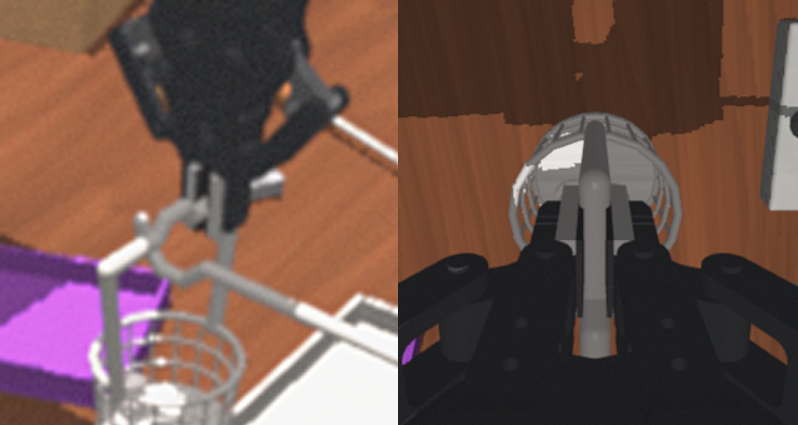

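The bail is threaded and the bump sits directly above the saddle, at crop (175,275). I lower it gently.

>>> arm_command:
  increments:
    - {"offset":[0,0,0.06],"dr":[0,0,0],"hand":-1}
    - {"offset":[0,0,0.06],"dr":[0,0,0],"hand":-1}
    - {"offset":[0,0,0.05],"dr":[0,0,0],"hand":-1}
    - {"offset":[0,0,0.04],"dr":[0,0,0],"hand":-1}
    - {"offset":[0,0,0.01],"dr":[0,0,0],"hand":-1}
    - {"offset":[0,0,0],"dr":[0,0,0],"hand":-1}

```text
time_s: 8.1
eef_pos: [560.3, 61.5, 216.7]
ee_rot: [-0.0, 0.748, 0.663, -0.0]
force: [0.4, 0.1, -2.3]
grip_width: 0.073
grip_force: 78.8
```

>>> arm_command:
  increments:
    - {"offset":[0,0,0.015],"dr":[0,0,0],"hand":-1}
    - {"offset":[0,0,0.01],"dr":[0,0,0],"hand":-1}
    - {"offset":[0,0,0],"dr":[0,0,0],"hand":-1}

```text
time_s: 8.4
eef_pos: [560.3, 61.5, 214.0]
ee_rot: [0.0, 0.748, 0.663, 0.0]
force: [0.2, 0.4, -1.8]
grip_width: 0.069
grip_force: 78.8
```

>>> arm_command:
  increments:
    - {"offset":[0,0,0.015],"dr":[0,0,0],"hand":-1}
    - {"offset":[0,0,0],"dr":[0,0,0],"hand":-1}
    - {"offset":[0,0,0],"dr":[0,0,0],"hand":-1}

```text
time_s: 8.7
eef_pos: [560.5, 61.4, 212.9]
ee_rot: [0.001, 0.748, 0.663, 0.0]
force: [-0.7, 0.2, 4.7]
grip_width: 0.069
grip_force: 79.5
```

Contact is at the expected height. I release slowly and rise.

>>> arm_command:
  increments:
    - {"offset":[0,0,0],"dr":[0,0,0],"hand":-0.7}
    - {"offset":[0,0,0],"dr":[0,0,0],"hand":-0.5}
    - {"offset":[0,0,0],"dr":[0,0,0],"hand":-0.3}
    - {"offset":[0,0,0],"dr":[0,0,0],"hand":0}
    - {"offset":[0,0,0],"dr":[0,0,0],"hand":0}
    - {"offset":[0,0,-0.1],"dr":[0,0,0],"hand":0}
    - {"offset":[0,0,-0.25],"dr":[0,0,0],"hand":0}
    - {"offset":[0,0,-0.35],"dr":[0,0,0],"hand":0}

```text
time_s: 9.5
eef_pos: [559.6, 61.6, 296.6]
ee_rot: [-0.001, 0.748, 0.663, -0.001]
force: [0.8, 0.4, 0.6]
grip_width: 0.5
grip_force: 0.0
```

>>> arm_command:
  increments:
    - {"offset":[0,0,-0.35],"dr":[0,0,0],"hand":0}
    - {"offset":[0.2,0,0],"dr":[0,0,0],"hand":0}
    - {"offset":[0.4,0,0],"dr":[0,0,0],"hand":0}
    - {"offset":[0.4,0,0],"dr":[0,0,0],"hand":0}
    - {"offset":[0.4,0,0],"dr":[0,0,0],"hand":0}
    - {"offset":[0.4,0,0],"dr":[0,0,0],"hand":0}
    - {"offset":[0.4,0,0],"dr":[0,0,0],"hand":0}
    - {"offset":[0.3,0,0],"dr":[0,0,0],"hand":0}

```text
time_s: 10.3
eef_pos: [595.5, 362.1, 338.8]
ee_rot: [-0.0, 0.748, 0.664, 0.0]
force: [0.7, 0.2, 0.6]
grip_width: 0.5
grip_force: 0.0
```

Run:
```python
from h import *
import cv2
p,R,s=cur();print(p,s["joints"],s["time_s"])
im=ctrl.capture("scene")[:,:,::-1]
t=ctrl.capture("top")[:,:,::-1]
a=cv2.resize(im[160:360,300:500],None,fx=2,fy=2,interpolation=cv2.INTER_CUBIC)
b=cv2.resize(t[80:280,120:320],None,fx=2,fy=2,interpolation=cv2.INTER_CUBIC)
cv2.imwrite("pics/s4.png",np.hstack([a,b]))
# push pose: tool at tray +y end; tool y along tray x
for d in (0,):
    q=w(TR,(13,100+11+15,0));print(q)
```

```text
[595.51723852 362.08172955 338.81139295] [3.78522741e-01 7.31274650e-01 5.75391774e-01 3.17318837e-04
 1.83427597e+00 4.97271615e-01] 10.3
[601.51996588 377.75174369   0.        ]
```

View pics/s4.png

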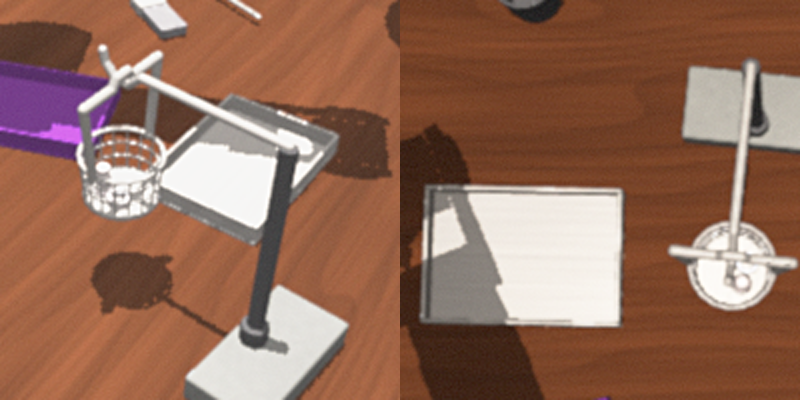

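The basket hangs on the hook with its castings, and the rim centre is at about (286.5,213) in the top view. The tray is still in place. I now compute the basket centre and the push pose.

```bash
cat >> h.py <<'E'
import cv2
def tray():
    t=ctrl.capture("top");c=ctrl.camera_info("top")
    return t
E
python3 - <<'E'
from h import *
b=fit([("top",(0,0,153.5),(286.5,213)),("scene",(0,0,153.5),(300+122/2,160+152/2)),],(556,29,0))
rows(w(TR,(13,135,120)),-1.4,6,-12)
print();p=w(TR,(13,135,0));print(p)
E
```

```text
[557.385  32.748   0.   ] res [[-0.4, -0.3], [-0.6, 0.3]]
offset [0.033, 0.005, 0.301] dr [-0.002, -0.044, -0.019]
offset [0.043, 0.005, 0.3] dr [-0.002, -0.044, -0.019]
offset [0.054, 0.006, 0.298] dr [-0.002, -0.044, -0.019]
offset [0.064, 0.006, 0.296] dr [-0.002, -0.044, -0.019]
offset [0.074, 0.007, 0.294] dr [-0.002, -0.044, -0.019]
offset [0.084, 0.007, 0.291] dr [-0.002, -0.044, -0.019]

[601.73594515 386.74915182   0.        ]
```

>>> arm_command:
  increments:
    - {"offset":[0.033,0.005,0.3],"dr":[0,-0.044,-0.019],"hand":1}
    - {"offset":[0.043,0.005,0.3],"dr":[0,-0.044,-0.019],"hand":1}
    - {"offset":[0.054,0.006,0.3],"dr":[0,-0.044,-0.019],"hand":1}
    - {"offset":[0.064,0.006,0.296],"dr":[0,-0.044,-0.019],"hand":1}
    - {"offset":[0.074,0.007,0.294],"dr":[0,-0.044,-0.019],"hand":1}
    - {"offset":[0.084,0.007,0.29],"dr":[0,-0.044,-0.019],"hand":1}
    - {"offset":[0,0,0],"dr":[0,0,0],"hand":1}

```text
time_s: 11.1
eef_pos: [600.0, 382.0, 116.1]
ee_rot: [0.067, 0.713, 0.693, -0.082]
force: [-0.6, 0.8, -0.9]
grip_width: 1.001
grip_force: 0.0
```

Run:
```python
from h import *
p,R,s=cur();print(p,s["joints"],R.as_matrix()[:,2]);rows(w(TR,(13,132,-3)),-1.4,4,-12)
```

```text
[600.03156517 382.00723637 116.08998569] [ 0.46656049  0.92489366  0.80072534 -0.17741216  1.53415519  0.5124166 ] [-0.0238128  -0.20946316 -0.97752654]
offset [0.056, 0.008, 0.242] dr [-0.006, 0.001, -0.001]
offset [0.056, 0.007, 0.242] dr [-0.006, 0.001, -0.001]
offset [0.055, 0.006, 0.242] dr [-0.006, 0.001, -0.001]
offset [0.055, 0.004, 0.242] dr [-0.006, 0.001, -0.001]
```

>>> arm_command:
  increments:
    - {"offset":[0.056,0.008,0.24],"dr":[-0.006,0,0],"hand":1}
    - {"offset":[0.056,0.007,0.24],"dr":[-0.006,0,0],"hand":1}
    - {"offset":[0.055,0.006,0.24],"dr":[-0.006,0,0],"hand":1}
    - {"offset":[0.04,0.004,0.18],"dr":[-0.006,0,0],"hand":1}
    - {"offset":[0,0,0],"dr":[0,0,0],"hand":1}

```text
time_s: 11.6
eef_pos: [604.4, 383.6, 9.9]
ee_rot: [0.075, 0.714, 0.693, -0.072]
force: [0.1, -0.2, 0.2]
grip_width: 0.999
grip_force: 0.0
```

Run:
```python
from h import *
p,R,s=cur();print(p,s["force"],R.as_matrix()[:,2])
# straight push: contact at TCP y ~ tray end+7
d=np.array([557-585.5,31.5-252.1,0]);u=d/np.linalg.norm(d);print(u,p[1]-7-w(TR,(13,100,0))[1], R.inv().apply(u*120)/120)
print(R.inv().apply([0,0,-1]))
rows((601,375,-1),-1.4,1,-12)
```

```text
[604.44662519 383.63872121   9.88313962] [ 0.148321   -0.15166178  0.21199421] [ 6.86203996e-04 -2.06435771e-01 -9.78459913e-01]
[-0.12812825 -0.99175761  0.        ] 24.87948988086032 [-0.97375765 -0.09957871  0.20464632]
[ 0.20632612 -0.00676258  0.97845991]
offset [-0.053, -0.027, 0.104] dr [0.007, -0.002, -0.007]
```

>>> arm_command:
  increments:
    - {"offset":[0.019,0,0.088],"dr":[0,0,0],"hand":1}
    - {"offset":[-0.1,-0.01,0.02],"dr":[0,0,0],"hand":1}
    - {"offset":[-0.1,-0.01,0.02],"dr":[0,0,0],"hand":1}
    - {"offset":[-0.1,-0.01,0.021],"dr":[0,0,0],"hand":1}
    - {"offset":[-0.1,-0.01,0.021],"dr":[0,0,0],"hand":1}
    - {"offset":[-0.15,-0.015,0.031],"dr":[0,0,0],"hand":1}
    - {"offset":[-0.1,-0.01,0.021],"dr":[0,0,0],"hand":1}
    - {"offset":[0,0,0],"dr":[0,0,0],"hand":1}

```text
time_s: 12.4
eef_pos: [596.1, 304.3, 2.2]
ee_rot: [0.076, 0.714, 0.693, -0.07]
force: [0.2, -0.1, 1.2]
grip_width: 1.002
grip_force: 0.0
```

```bash
cat >> h.py <<'E'
def fittray(y0,name):
    t=ctrl.capture("top");cv2.imwrite(f"pics/{name}.png",t[:,:,::-1])
    f=t.astype(int);sat=f.max(2)-f.min(2);m=((sat<28)&(f.max(2)>70)).astype(np.uint8)
    # only region about the tray
    cy=[proj("top",(680,y0+165,25)),proj("top",(475,y0-150,25))]
    (x0,r0),(x1,r1)=np.array(cy).astype(int);k=np.zeros_like(m);k[max(r0,0):r1,max(x0,0):x1]=1;m&=k
    m=cv2.morphologyEx(m,cv2.MORPH_OPEN,np.ones((9,9)))
    cs,_=cv2.findContours(m,cv2.RETR_EXTERNAL,cv2.CHAIN_APPROX_NONE);c=max(cs,key=cv2.contourArea)
    r=cv2.minAreaRect(c);b=cv2.boxPoints(r);print(np.round(r[0],1),np.round(r[1],1),round(r[2],1))
    c_=ctrl.camera_info("top");K,Rm,tt=map(np.asarray,(c_["K"],c_["R"],c_["t"]))
    def back(u):
        d=Rm.T@np.linalg.inv(K)@[*u,1];o=-Rm.T@tt;return (o+d*(25-o[2])/d[2])[:2]
    P=np.array([back(u) for u in b]);print("centre",P.mean(0).round(1),"corners",P.round(0).tolist())
E
python3 - <<'E'
from h import *
p,R,s=cur();print(p,s["force"],s["time_s"]);fittray(p[1]-107,"t5")
E
```

```text
[596.09200092 304.29851708   2.20615935] [ 0.19644654 -0.09905801  1.21145325] 12.4
[208.2 209.9] [100.   69.2] 0.8
centre [580.2 196. ] corners [[513.0, 299.0], [654.0, 296.0], [648.0, 93.0], [506.0, 97.0]]
```

>>> arm_command:
  increments:
    - {"offset":[-0.1,-0.013,0.022],"dr":[0,0,0],"hand":1}
    - {"offset":[-0.15,-0.02,0.033],"dr":[0,0,0],"hand":1}
    - {"offset":[-0.2,-0.026,0.044],"dr":[0,0,0],"hand":1}
    - {"offset":[-0.2,-0.026,0.044],"dr":[0,0,0],"hand":1}
    - {"offset":[-0.2,-0.026,0.044],"dr":[0,0,0],"hand":1}
    - {"offset":[-0.15,-0.02,0.032],"dr":[0,0,0],"hand":1}
    - {"offset":[-0.1,-0.013,0.021],"dr":[0,0,0],"hand":1}
    - {"offset":[0,0,0],"dr":[0,0,0],"hand":1}

```text
time_s: 13.25
eef_pos: [574.6, 170.2, -0.4]
ee_rot: [0.076, 0.714, 0.693, -0.07]
force: [-0.0, -0.3, -0.3]
grip_width: 1.001
grip_force: 0.0
```

Run:
```python
from h import *
p,R,s=cur();print(p,s["force"],s["time_s"]);fittray(p[1]-107,"t6")
```

```text
[ 5.74551004e+02  1.70218622e+02 -3.87522606e-01] [-0.01648539 -0.29751462 -0.29544359] 13.25
[274.  218.5] [69. 98.] 90.0
centre [560.2  62.7] corners [[632.0, 161.0], [629.0, -38.0], [488.0, -35.0], [492.0, 163.0]]
```

>>> arm_command:
  increments:
    - {"offset":[-0.07,-0.007,0.015],"dr":[0,0,0],"hand":1}
    - {"offset":[-0.08,-0.008,0.017],"dr":[0,0,0],"hand":1}
    - {"offset":[-0.06,-0.006,0.013],"dr":[0,0,0],"hand":1}
    - {"offset":[-0.035,-0.004,0.007],"dr":[0,0,0],"hand":1}
    - {"offset":[-0.015,-0.001,0.003],"dr":[0,0,0],"hand":1}
    - {"offset":[0,0,0],"dr":[0,0,0],"hand":1}

```text
time_s: 13.9
eef_pos: [569.9, 138.7, -1.4]
ee_rot: [0.075, 0.713, 0.693, -0.071]
force: [0.8, 1.1, 1.0]
grip_width: 1.002
grip_force: 0.8
```

Run:
```python
from h import *
p,R,s=cur();print(p,s["force"],s["time_s"]);fittray(p[1]-107,"t7")
```

```text
[569.88458506 138.70631531  -1.40068937] [0.76740241 1.08601832 0.95879133] 13.9
[289.  219.5] [69. 98.] 90.0
centre [557.6  32.2] corners [[630.0, 131.0], [626.0, -69.0], [485.0, -66.0], [489.0, 133.0]]
```

The tray is at (557.6, 32.2) against a target of (557, 31.5). I back off and check.

>>> arm_command:
  increments:
    - {"offset":[0.1,0.01,-0.025],"dr":[0,0,0],"hand":1}
    - {"offset":[0.3,0.03,-0.1],"dr":[0,0,0],"hand":1}
    - {"offset":[0.35,0,-0.2],"dr":[0,0,0],"hand":1}
    - {"offset":[0.3,0,-0.3],"dr":[0,0,0],"hand":1}
    - {"offset":[0.3,0,-0.3],"dr":[0,0,0],"hand":1}
    - {"offset":[0.3,0,-0.2],"dr":[0,0,0],"hand":1}
    - {"offset":[0.2,0,0],"dr":[0,0,0],"hand":1}
    - {"offset":[0,0,0],"dr":[0,0,0],"hand":1}

```text
time_s: 14.75
eef_pos: [579.0, 385.7, 82.9]
ee_rot: [0.075, 0.712, 0.695, -0.071]
force: [0.9, -0.2, -0.8]
grip_width: 0.997
grip_force: 0.0
```

Run:
```python
from h import *
p,R,s=cur();print(p,s["force"],s["time_s"]);fittray(32,"t8")
im=ctrl.capture("scene")[:,:,::-1];t=cv2.imread("pics/t8.png")
cv2.imwrite("pics/fin.png",np.hstack([cv2.resize(im[160:410,200:450],(400,400)),cv2.resize(t[90:290,200:450],(500,400))[:,:400]]))
```

```text
[578.98185358 385.71447113  82.85300035] [ 0.91189932 -0.24980876 -0.84227777] 14.75
[288.5 219.5] [69. 97.] 90.0
centre [557.6  33.3] corners [[630.0, 131.0], [626.0, -67.0], [485.0, -64.0], [489.0, 133.0]]
```

View pics/fin.png

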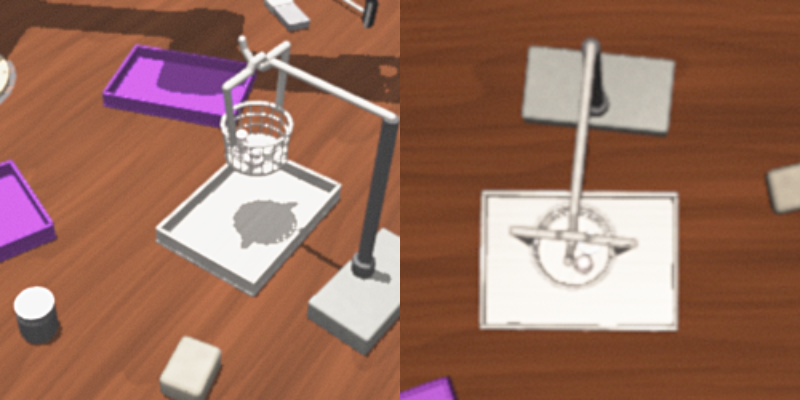

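The basket hangs on the hook with its castings, the tray is centred under it, and the tin and pumice have not moved.

```bash
python3 -c "
from rig import ctrl
print(ctrl.finish_job())"
```

```text
the job is handed in; nothing more can be done
None
```

I hung the basket on the hook with both castings in it, then slid the drip tray along the bench to within about 2 mm of centred under it, let go of everything and handed the job in at about 15 s; no verdict was returned.

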